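# Open the carton and hold the chisel case's lid at its balance point

### The job

Fold both side flaps of the carton well outward, past upright, then take the chisel case's lid by its bar and swing it up to its balance point, a little past upright, without letting it fall over to the rear. Finish while still gripping the bar, holding the lid still at the balance point so that a workmate can screw on the lid stay; leave everything else on the bench and in the carton where it is.

Things in the scene. Friction and masses are not known exactly. Their poses are not given: they have to be found in the camera images.
- carton: open cardboard carton, fixed on the bench, 258 (x) x 278 (y) mm; side and rear walls 105 mm high, front wall (-x, towards the robot) 84 mm. Origin: centre of its underside; x from front wall to rear, y to its left, z up. A wooden chisel case fills its rear half (x -35 to +95 mm, y +-125 mm, lid top 92 mm above the bench); in front of it is the handle space (floor 4 mm).
- flap_left (a joint): angle of the carton's left (+y) top flap: 0 = flat over the carton, 1.57 = upright, 2.6 = stop, folded out and down. 246 mm long (x), 115 mm from crease to free edge, 4 mm thick. It starts half open, 0.8 to 1.15; the stiff crease keeps it wherever it is left, and about 0.3 N at the free edge moves it.
- flap_right (a joint): the same for the right (-y) flap, its mirror image.
- flap_left_edge (a point): middle of the left flap's free edge; it moves with the flap
- flap_right_edge (a point): middle of the right flap's free edge; it moves with the flap
- flap_left_crease (a point): middle of the left flap's crease (its hinge line, along the carton's x), 105 mm above the bench
- flap_right_crease (a point): middle of the right flap's crease, 105 mm above the bench
- lid (a joint): opening angle of the case's wooden lid (0.6 to 0.9 kg), hinged on its rear (+x) edge: 0 = shut, 1.57 = upright, 2.4 = stop, fallen to the rear. A chisel rack inside puts its balance point a little past upright, leaning to the rear, at 1.76 rad (101 degrees). Short of that it falls shut, beyond it falls to the rear; the hinge is nearly free.
- lid_hinge (a point): middle of the lid's hinge axis, 78 mm above the bench; the axis runs along the carton's y
- lid_bar (a point): middle of the lid's pull: round wooden bar, 14 mm thick, along the carton's y, 116 mm free between two thin steel arms. Lid shut: 170 mm before (-x) and 34 mm above the hinge axis, 112 mm above the bench, 40 mm before the lid's front edge (20 mm lower) and 50 mm behind the front wall. Grip it from above, across the bar; it turns between the fingers as the lid swings.
- stone: bystander, to be left alone: grey honing stone, 50 x 24 x 18 mm, lying in the front left corner of the carton's handle space; origin at its underside
- wax_tin: bystander, to be left alone: flat round tin, 36 mm across, 27 mm high, in the front right corner of the carton's handle space; origin at its underside
- mallet: bystander, to be left alone: carver's round mallet lying on the bench, head 82 mm across, left of the carton; origin at its underside
- gouge_a: bystander, to be left alone: carving gouge with a dark handle, 250 mm long, on the bench to the right; origin at its underside
- gouge_b: bystander, to be left alone: carving gouge with a pale handle, 250 mm long, on the bench to the left, near the robot; origin at its underside
- glue: bystander, to be left alone: white bottle, 150 mm high, on the far right of the bench; origin at its underside
- blank: bystander, to be left alone: pale wooden carving blank, 160 x 55 x 75 mm, on the far left of the bench; origin at its underside

How it is judged:
On the way, in this order (a step that is already met when the one before it is completed fails the run):
1. both carton flaps folded out past upright (each over 1.8 rad) (value of joint each of flap_left, flap_right above 1.8 rad), for 0.2 s.
2. the lid gripped and brought to within 0.1 rad of its balance point (value of joint lid between 1.66 and 1.86 rad and velocity of joint lid between -0.15 and 0.15 rad/s and contact force between lid and the fingers above 1.5 N), for 0.3 s.
At the end, for the whole second after the job is handed in: Both flaps stay folded out beyond 1.8 rad; the lid stands still (under 0.15 rad/s) between 1.66 and 1.86 rad, within 0.1 rad of its balance point, with the fingers gripping it (contact over 1.5 N) (all of step 1 and all of step 2); the arm keeps its last pose, push and grip.
It fails at once if the lid swung over and fell to the rear (beyond 2.1 rad) (value of joint lid above 2.1 rad).
It fails at once if a bystander was moved more than 40 mm (distance of any of stone, wax_tin, mallet, gouge_a, gouge_b, glue, blank from where it was at the start of the episode above 0.04 m).
It also fails if it takes over 59 s, if anything falls off the work surface, if the arm or the gripper's body presses on something with over 40 N, if the wrist force passes 120 N, or if a joint passes its speed limit or range.

### The arm

A 6-joint arm with a two-finger parallel gripper is mounted at the origin on the work surface. World frame = base frame: x ahead of the robot, y to its left, z up, the work surface at z = 0. Lengths are in m, angles in rad, forces in N, time in s.
With the tool pointing down it reaches from about 0.25 to 0.775 m from the base axis. Payload 4 kg.
Tool frame: the origin (TCP) lies midway between the tips of the shut fingers; the grasp point (between the pads) lies 19 mm behind it; y points along the fingers, x is the direction in which the jaws open and shut, and the axes are right-handed (so a half turn about y gives the same grasp; the last joint's range is limited). The gripper opens to 94 mm and grips with 3 to 60 N. Pads are 16 mm wide; open, the fingers measure 119 mm over their backs; the gripper's body (75 mm by 177 mm) begins 78 mm behind the grasp point.
Start: joints at [-1.224, 0.087, 1.371, -0, 1.684, -0.103], TCP at [0.239, -0.495, 0.206] pointing down, gripper open.
Joint ranges: [-3.1, 3.1], [-0.76, 2.03], [0.27, 2.55], [-1.08, 4.22], [0.17, 2.65], [-2.57, 2.57]. Speed limits (rad/s): [2.79, 2.79, 3.14, 3.14, 3.14, 3.14].

### API

Orientations are given as [roll, pitch, yaw] about the fixed x, y, z axes, in that order (R = Rz(yaw) Ry(pitch) Rx(roll)).
In Python, from bench import robot, snapshot, camera_info, ticket gives the robot as it stands.
- The arm moves only by the shell command python3 -m creep 'ROWS'. ROWS is JSON, a list of rows, each an object with "slide": the shift along the tool's x, y, z in mm, a list of three; "roll": the turn about the tool's y in degrees; "grip": the closure, from 0 (fully open) to 1 (shut). In form: [{"slide": [x, y, z], "roll": roll, "grip": grip}, ...]. A call has 1 to 20 rows; each row is the pose to reach, as a shift and turn from the pose commanded when the call began, along the tool's axes at that moment; what a row does not reach only later rows make up. A row lasts 1/12 s, in which the tool goes at most 41.7 mm and 7.16 degrees, less where a joint would pass 70% of its speed; a pose out of reach is approached as far as the arm can. A call with a gripper value outside its range is refused whole. The fingers move at their own pace and stop on an object; the grip force is fixed at half the most. Time passes only in rows, so rows that repeat a pose let the fingers close. It gives the time, the measured TCP pose, the force and the opening at its end, in the units of the state.
- robot.get_obs(): the state, without advancing time (a new reading comes with each control period).
- snapshot(name): name is "scene" or "top"; returns the picture (384x512x3 uint8, red, green, blue); there is no depth.
- camera_info(name): a dict with "fx", "fy", "cx", "cy" (pixels), "cam_to_world" (4x4, takes a point from camera to world coordinates). Camera axes: x right, y down, z forward; pixel columns grow to the right and rows downward; lengths in m; the calibration is good to about 2 mm. A picture is of the moment at which its call begins. camera_info takes no time and is no camera call.
- ticket.close_job(): hands the job in, once; it reports no verdict.
The state is a dict: "time": time; "joint_positions": joint angles; "qvel": joint speeds; "joint_torque": joint torques, N m; "tool_pos": TCP position; "ee_rot": TCP orientation; "wrist_force": force on the tool from outside, world axes, zero at the start; "wrist_torque": the same for the moment, N m; "width": finger opening in m.
Only numpy, scipy, OpenCV 4.12 (cv2) and the standard library are available. Lean on these libraries where they do the work, as an engineer would, in place of code of your own. Each camera call takes 0.05 s, during which the arm holds its last target.

## Working session

There is one attempt and no reset: what is moved stays moved. The work goes in short steps, Python scripts to look and compute and a shell command to move; the robot and the scene stay as the last step left them, time stands still between calls to the robot, and variables do not carry over. Pictures are saved under pics/ and viewed, and the job is handed in when it is done.

```bash
ls; mkdir -p pics
python3 - <<'E'
from bench import robot, snapshot, camera_info, ticket
import cv2,numpy as np
np.set_printoptions(precision=4,suppress=True)
for n in("scene","top"):
    cv2.imwrite(f"pics/{n}0.png",snapshot(n)[:,:,::-1]); c=camera_info(n); print(n,{k:np.array(v) for k,v in c.items()})
o=robot.get_obs(); print(o)
E
```

```text
pics
scene {'fx': array(398.5092), 'fy': array(398.5092), 'cx': array(256.1767), 'cy': array(194.746), 'cam_to_world': array([[-0.3889,  0.7922, -0.4702,  1.0871],
       [ 0.9213,  0.3352, -0.1971,  0.1958],
       [ 0.0015, -0.5099, -0.8603,  1.0962],
       [ 0.    ,  0.    ,  0.    ,  1.    ]])}
top {'fx': array(395.2345), 'fy': array(395.2345), 'cx': array(256.9516), 'cy': array(187.0053), 'cam_to_world': array([[ 0.0273, -0.98  ,  0.197 ,  0.2803],
       [-0.9993, -0.032 , -0.0207,  0.0107],
       [ 0.0266, -0.1963, -0.9802,  1.3709],
       [ 0.    ,  0.    ,  0.    ,  1.    ]])}
{'time': 0.1, 'joint_positions': array([-1.2241,  0.0879,  1.3721, -0.    ,  1.6836, -0.1031]), 'qvel': array([-0.0014, -0.0021, -0.0052,  0.0001, -0.    , -0.    ]), 'joint_torque': array([  0.0025, -34.1252, -30.3302,   0.0721,   0.0304,  -0.0001]), 'tool_pos': array([ 0.239 , -0.4948,  0.2044]), 'ee_rot': array([-1.5706,  0.0019, -1.121 ]), 'wrist_force': array([0.2967, 0.225 , 1.0242]), 'wrist_torque': array([ 0.0309, -0.0331, -0.0027]), 'width': 0.09408800189998286}
```

View pics/scene0.png

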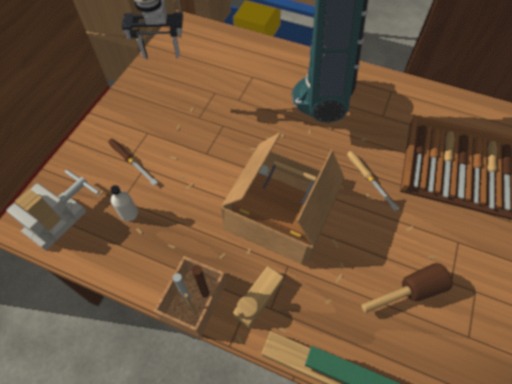

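View pics/top0.png

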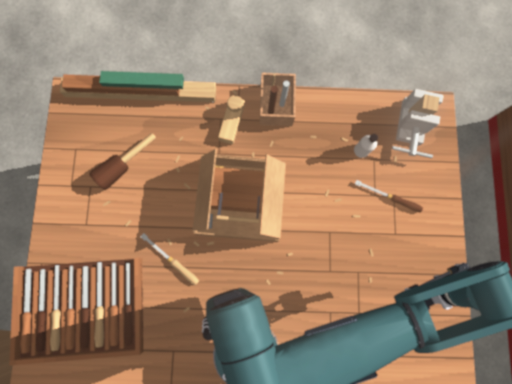

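The scene view shows the carton near (285,210) with both flaps half open. In the top view it is near (242,195), with the mallet left and glue and gouge right. I'll enlarge the carton in both.

Run:
```python
import cv2
a=cv2.imread("pics/scene0.png")[125:270,210:355]; b=cv2.imread("pics/top0.png")[140:250,180:300]
cv2.imwrite("pics/sc_z.png",cv2.resize(a,None,fx=4,fy=4,interpolation=cv2.INTER_CUBIC))
cv2.imwrite("pics/tp_z.png",cv2.resize(b,None,fx=5,fy=5,interpolation=cv2.INTER_CUBIC))
```

```text
(no output)
```

View pics/sc_z.png

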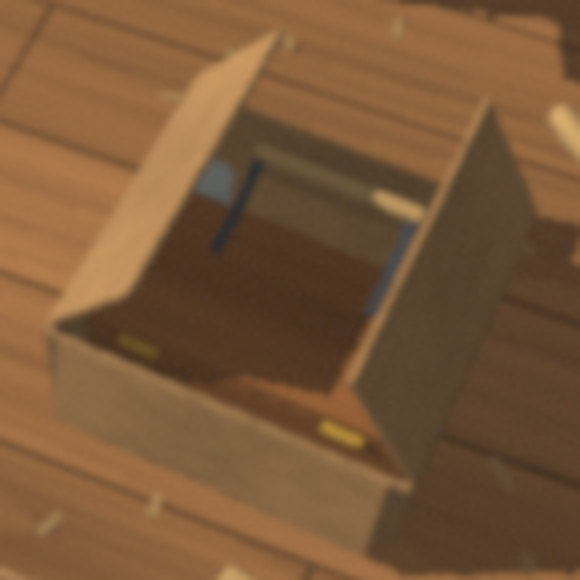

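View pics/tp_z.png

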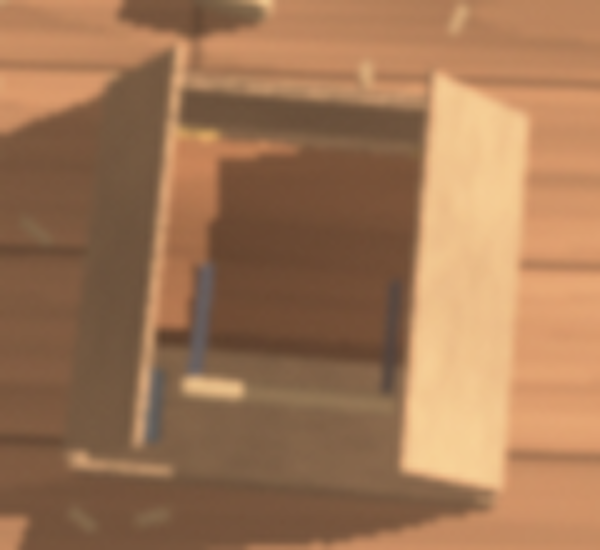

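```bash
cat > h.py <<'E'
import numpy as np,cv2
from bench import camera_info
def P(n):
    c=camera_info(n);T=np.linalg.inv(np.array(c["cam_to_world"]));K=np.array([[c["fx"],0,c["cx"]],[0,c["fy"],c["cy"]],[0,0,1]]);return K@T[:3]
def tri(s,t):
    X=cv2.triangulatePoints(P("scene"),P("top"),np.float64(s).reshape(2,1),np.float64(t).reshape(2,1))[:,0];X=X[:3]/X[3]
    e=[np.linalg.norm((lambda q:q[:2]/q[2])(P(n)@np.r_[X,1])-p) for n,p in(("scene",s),("top",t))]
    return X,e
def onz(n,p,z):
    M=P(n);A=np.c_[M[:,0],M[:,1],-np.r_[p,1]];s=np.linalg.solve(A,-(M[:,2]*z+M[:,3]));return np.r_[s[:2],z]
E
python3 - <<'E'
from h import *
np.set_printoptions(precision=4,suppress=True)
S=lambda x,y:np.array([210+(x+.5)/4-.5,125+(y+.5)/4-.5]);T=lambda x,y:np.array([180+(x+.5)/5-.5,140+(y+.5)/5-.5])
D=dict(barL=((418,212),(190,385)),barR=((258,155),(390,398)),fLf=((488,98),(140,443)),fLr=((352,385),(180,48)),fRf=((275,35),(403,470)),fRr=((128,297),(435,75)),cRr=((52,325),(528,115)),cLr=((410,488),(105,85)),cLf=((537,215),(70,455)))
for k,(s,t) in D.items():
    X,e=tri(S(*s),T(*t));print(k,X,np.round(e,1))
print(onz("top",T(500,490),.105))
E
```

```text
barL [0.4323 0.106  0.1178] [0.2 0.2]
barR [ 0.4283 -0.0215  0.1143] [0.2 0.2]
fLf [0.3859 0.1277 0.2102] [0.2 0.2]
fLr [0.6288 0.1162 0.2034] [0.1 0.1]
fRf [ 0.3769 -0.0301  0.1925] [0.8 0.8]
fRr [ 0.6201 -0.0412  0.1934] [0. 0.]
cRr [ 0.6186 -0.1054  0.109 ] [0.6 0.5]
cLr [0.633  0.1717 0.0996] [0.7 0.6]
cLf [0.387  0.1845 0.0973] [0.6 0.6]
[ 0.3725 -0.0928  0.105 ]
```

Two-view triangulation gives:

| Quantity | Value |
|---|---|
| Carton centre | about (0.503, 0.039) |
| Carton yaw | about -0.047 |
| Left flap | about 1.07 rad |
| Right flap | about 0.95 rad |
| Bar | about (0.430, 0.042, 0.115) |

Plan: turn the jaws along the carton's x, then push both flaps out with the open fingers from inside.

```bash
cat >> h.py <<'E'
from scipy.spatial.transform import Rotation as Ro
def go(*targets):
    from bench import robot
    o=robot.get_obs();R=Ro.from_euler("xyz",o["ee_rot"]).as_matrix()
    for t in targets: print(t,np.round(R.T@(np.array(t)-o["tool_pos"])*1000,1))
    print("yaw deg of tool x",np.degrees(np.arctan2(R[1,0],R[0,0])),o["tool_pos"],o["time"],o["wrist_force"],o["width"])
E
python3 -c "
from h import *
go((.239,-.495,.3),(.47,.043,.3))"
```

```text
(0.239, -0.495, 0.3) [ -0.  -95.6  -0. ]
(0.47, 0.043, 0.3) [-384.1  -94.7  441.9]
yaw deg of tool x -64.22912349812083 [ 0.23895327 -0.49484898  0.20443139] 0.1 [0.29672144 0.22495798 1.02415132] 0.09408800189998286
```

```bash
python3 -m creep '[{"slide":[0,-15,0],"roll":0,"grip":0},{"slide":[0,-40,0],"roll":0,"grip":0},{"slide":[-10,-70,12],"roll":-3,"grip":0},{"slide":[-32,-95,37],"roll":-8,"grip":0},{"slide":[-58,-95,67],"roll":-13,"grip":0},{"slide":[-84,-95,97],"roll":-18,"grip":0},{"slide":[-110,-95,127],"roll":-23,"grip":0},{"slide":[-136,-95,157],"roll":-28,"grip":0},{"slide":[-162,-95,187],"roll":-33,"grip":0},{"slide":[-188,-95,217],"roll":-38,"grip":0},{"slide":[-214,-95,247],"roll":-43,"grip":0},{"slide":[-240,-95,277],"roll":-48,"grip":0},{"slide":[-266,-95,307],"roll":-53,"grip":0},{"slide":[-292,-95,337],"roll":-57,"grip":0},{"slide":[-318,-95,367],"roll":-61.5,"grip":0},{"slide":[-344,-95,397],"roll":-61.5,"grip":0},{"slide":[-366,-95,422],"roll":-61.5,"grip":0},{"slide":[-379,-95,436],"roll":-61.5,"grip":0},{"slide":[-384,-95,442],"roll":-61.5,"grip":0},{"slide":[-384,-95,442],"roll":-61.5,"grip":0}]'
python3 -c "
from h import *
go((.47,.043,.15),(.47,.21,.15),(.47,-.131,.15))
from bench import snapshot
cv2.imwrite('pics/s1.png',snapshot('scene')[:,:,::-1])"
```

```text
time: 1.77
tool_pos: [0.4703, 0.0439, 0.2997]
ee_rot: [-1.571, 0.002, -0.045]
wrist_force: [-0.1, -0.6, 0.3]
width: 0.0941
(0.47, 0.043, 0.15) [ -0.  149.7  -0.9]
(0.47, 0.21, 0.15) [ -7.5 149.7 166. ]
(0.47, -0.131, 0.15) [   7.8  149.7 -174.7]
yaw deg of tool x -2.5677176430656368 [0.4703043  0.04385942 0.29967468] 1.7667 [-0.06613831 -0.57097335  0.30726442] 0.09413477176388137
```

View pics/s1.png

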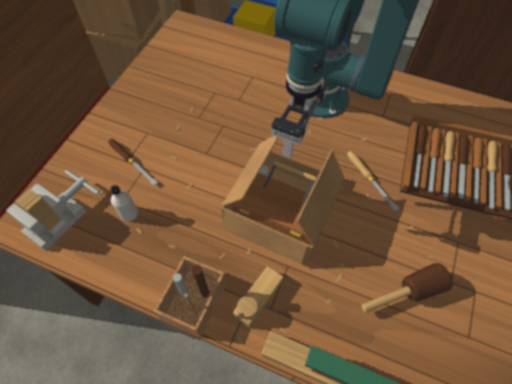

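The picture shows the open gripper above the carton, between the two flaps (fingers near (290,145)). Next I descend and push the left flap.

```bash
python3 -m creep '[{"slide":[0,15,0],"roll":0,"grip":0},{"slide":[0,45,0],"roll":0,"grip":0},{"slide":[0,75,0],"roll":0,"grip":0},{"slide":[0,105,0],"roll":0,"grip":0},{"slide":[0,130,0],"roll":0,"grip":0},{"slide":[0,145,0],"roll":0,"grip":0},{"slide":[0,150,0],"roll":0,"grip":0},{"slide":[0,150,10],"roll":0,"grip":0},{"slide":[0,150,25],"roll":0,"grip":0},{"slide":[0,150,40],"roll":0,"grip":0},{"slide":[0,150,52],"roll":0,"grip":0},{"slide":[0,150,64],"roll":0,"grip":0},{"slide":[0,150,76],"roll":0,"grip":0},{"slide":[0,150,88],"roll":0,"grip":0},{"slide":[0,150,100],"roll":0,"grip":0},{"slide":[0,150,112],"roll":0,"grip":0},{"slide":[0,150,124],"roll":0,"grip":0},{"slide":[0,150,136],"roll":0,"grip":0},{"slide":[0,150,148],"roll":0,"grip":0},{"slide":[0,150,158],"roll":0,"grip":0}]'
python3 -m creep '[{"slide":[0,0,5],"roll":0,"grip":0},{"slide":[0,0,8],"roll":0,"grip":0},{"slide":[0,0,8],"roll":0,"grip":0}]'
python3 -c "
from h import *
go((.47,.043,.15),(.47,-.131,.15))
from bench import snapshot
cv2.imwrite('pics/s2.png',snapshot('scene')[:,:,::-1])"
```

```text
time: 3.48
tool_pos: [0.4776, 0.2018, 0.1501]
ee_rot: [-1.571, 0.001, -0.047]
wrist_force: [1.0, -0.3, 0.2]
width: 0.0939
time: 3.73
tool_pos: [0.4781, 0.2092, 0.1504]
ee_rot: [-1.571, 0.0, -0.047]
wrist_force: [0.2, 0.2, 0.3]
width: 0.0938
(0.47, 0.043, 0.15) [  -0.3    0.4 -166.4]
(0.47, -0.131, 0.15) [   7.8    0.4 -340.2]
yaw deg of tool x -2.6793261383791522 [0.47811243 0.20916802 0.15042629] 3.7333 [0.19446243 0.24350708 0.27922245] 0.093826102166572
```

View pics/s2.png

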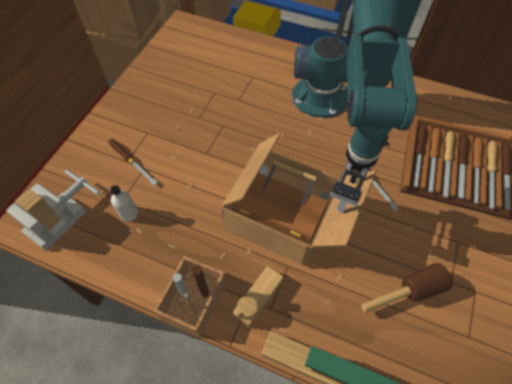

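The left flap has gone over and its edge is now near (350,220). Now the right side: move by -340 along tool z, starting slowly.

```bash
python3 -m creep '[{"slide":[0,0,-10],"roll":0,"grip":0},{"slide":[0,0,-30],"roll":0,"grip":0},{"slide":[0,0,-55],"roll":0,"grip":0},{"slide":[0,0,-80],"roll":0,"grip":0},{"slide":[0,0,-105],"roll":0,"grip":0},{"slide":[0,0,-130],"roll":0,"grip":0},{"slide":[0,0,-155],"roll":0,"grip":0},{"slide":[0,0,-175],"roll":0,"grip":0},{"slide":[0,0,-190],"roll":0,"grip":0},{"slide":[0,0,-204],"roll":0,"grip":0},{"slide":[0,0,-216],"roll":0,"grip":0},{"slide":[0,0,-228],"roll":0,"grip":0},{"slide":[0,0,-240],"roll":0,"grip":0},{"slide":[0,0,-252],"roll":0,"grip":0},{"slide":[0,0,-264],"roll":0,"grip":0},{"slide":[0,0,-276],"roll":0,"grip":0},{"slide":[0,0,-288],"roll":0,"grip":0},{"slide":[0,0,-300],"roll":0,"grip":0},{"slide":[0,0,-312],"roll":0,"grip":0},{"slide":[0,0,-322],"roll":0,"grip":0}]'
python3 -m creep '[{"slide":[0,0,-10],"roll":0,"grip":0},{"slide":[0,0,-18],"roll":0,"grip":0},{"slide":[0,0,-20],"roll":0,"grip":0},{"slide":[0,0,-20],"roll":0,"grip":0},{"slide":[0,-5,0],"roll":0,"grip":0},{"slide":[0,-30,10],"roll":0,"grip":0},{"slide":[0,-65,30],"roll":0,"grip":0},{"slide":[0,-100,60],"roll":0,"grip":0},{"slide":[0,-120,90],"roll":0,"grip":0},{"slide":[0,-120,110],"roll":0,"grip":0},{"slide":[0,-120,120],"roll":0,"grip":0},{"slide":[0,-120,120],"roll":0,"grip":0}]'
python3 -c "
from h import *
go((.43,.042,.2))
from bench import snapshot
for n in ('scene','top'):cv2.imwrite(f'pics/{n}3.png',snapshot(n)[:,:,::-1])
a=cv2.imread('pics/scene3.png')[125:270,210:380]; b=cv2.imread('pics/top3.png')[140:250,160:310]
cv2.imwrite('pics/sc3_z.png',cv2.resize(a,None,fx=4,fy=4,interpolation=cv2.INTER_CUBIC))
cv2.imwrite('pics/tp3_z.png',cv2.resize(b,None,fx=5,fy=5,interpolation=cv2.INTER_CUBIC))
"
```

```text
time: 5.45
tool_pos: [0.4623, -0.1145, 0.1504]
ee_rot: [-1.571, 0.0, -0.049]
wrist_force: [0.5, 1.0, -0.5]
width: 0.0938
time: 6.45
tool_pos: [0.4684, 0.0086, 0.2703]
ee_rot: [-1.571, 0.0, -0.044]
wrist_force: [-0.5, -0.5, 0.3]
width: 0.0935
(0.43, 0.042, 0.2) [-39.8  70.3  31.7]
yaw deg of tool x -2.506885415445994 [0.46837597 0.00856781 0.27033383] 6.45 [-0.46496206 -0.51944994  0.29871125] 0.09354004769736751
```

View pics/sc3_z.png

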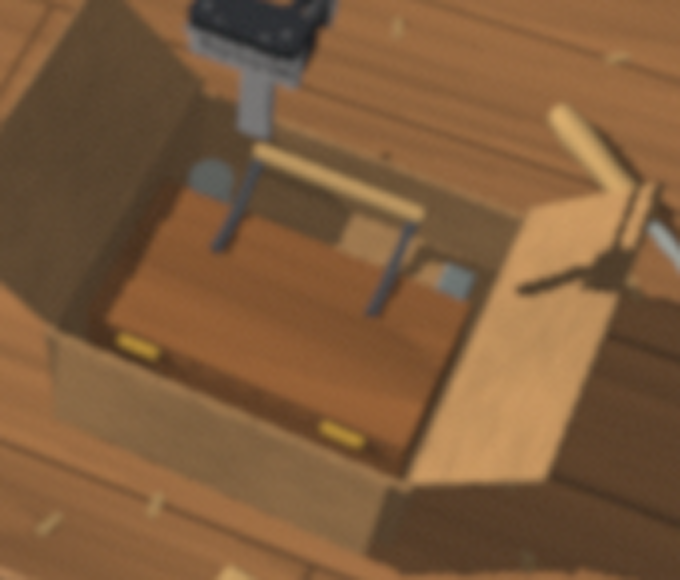

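View pics/tp3_z.png

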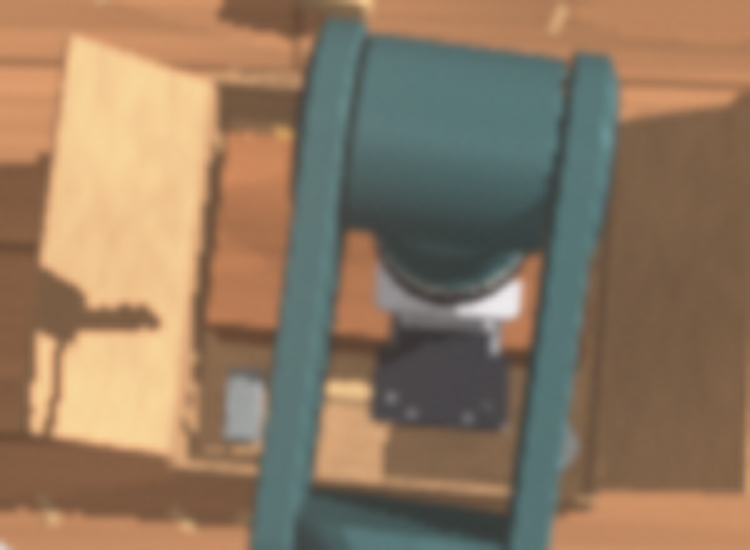

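Left flap is well out (rear edge corner near zoom (550,478)). I'll check the right flap in the full picture.

Run:
```python
from h import *
np.set_printoptions(precision=4,suppress=True)
S=lambda x,y:np.array([210+(x+.5)/4-.5,125+(y+.5)/4-.5]);T=lambda x,y:np.array([160+(x+.5)/5-.5,140+(y+.5)/5-.5])
for k,(s,t) in dict(fLr=((550,478),(70,38)),fLf=((657,185),(30,435))).items():print(k,*tri(S(*s),T(*t)))
for p in((258,152),(420,214)):print(onz("scene",S(*p),.116))
a=cv2.imread('pics/scene3.png')[100:240,170:320]
cv2.imwrite('pics/sc3_r.png',cv2.resize(a,None,fx=4,fy=4,interpolation=cv2.INTER_CUBIC))
b=cv2.imread('pics/top3.png')[130:260,230:350]
cv2.imwrite('pics/tp3_r.png',cv2.resize(b,None,fx=4.5,fy=4.5,interpolation=cv2.INTER_CUBIC))
```

```text
fLr [0.6347 0.2483 0.1893] [np.float64(0.5285054720225181), np.float64(0.4320773979279954)]
fLf [0.3896 0.2559 0.1816] [np.float64(0.17966013164525074), np.float64(0.17103170163245993)]
[ 0.427  -0.0227  0.116 ]
[0.4323 0.1071 0.116 ]
```

View pics/sc3_r.png

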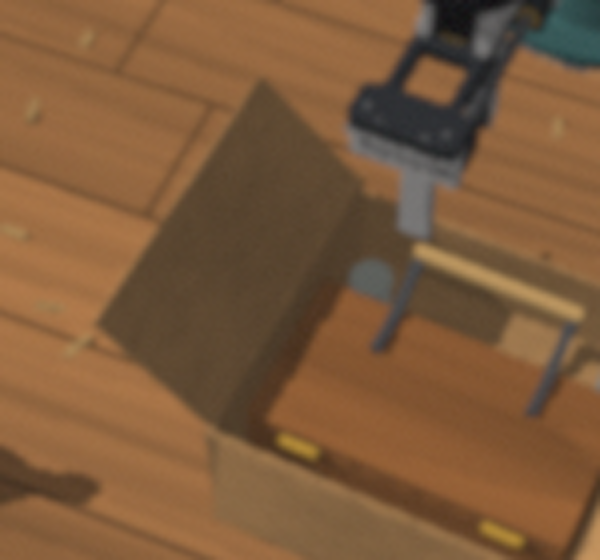

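View pics/tp3_r.png

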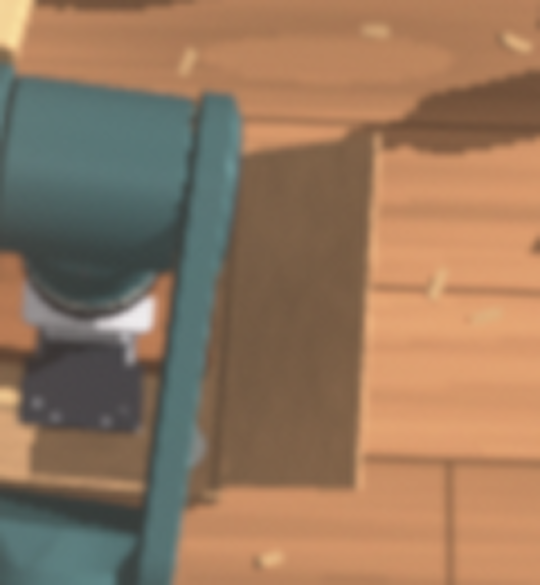

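Run:
```python
from h import *
np.set_printoptions(precision=4,suppress=True)
S=lambda x,y:np.array([170+(x+.5)/4-.5,100+(y+.5)/4-.5]);T=lambda x,y:np.array([230+(x+.5)/4.5-.5,130+(y+.5)/4.5-.5])
for k,(s,t) in dict(fRr=((100,323),(378,132)),fRf=((262,80),(357,488))).items():
    X,e=tri(S(*s),T(*t));cy=-0.0990-(X[0]-.4955)*.047;print(k,X,e,"angle",np.pi/2+np.arctan2(cy-X[1],X[2]-.105))
go((.45,.042,.2),(.4303,.0422,.15),(.4303,.0422,.095))
```

```text
fRr [ 0.6128 -0.1865  0.1852] [np.float64(0.7674960829212157), np.float64(0.6790719472634061)] angle 2.367583250100789
fRf [ 0.3683 -0.1751  0.1791] [np.float64(0.05226630869896133), np.float64(0.05314817855390464)] angle 2.4073288791621845
(0.45, 0.042, 0.2) [-19.4  69.1  34.7]
(0.4303, 0.0422, 0.15) [-39.  119.1  34. ]
(0.4303, 0.0422, 0.095) [-38.8 174.1  34. ]
yaw deg of tool x -2.6876090744327366 [0.4679 0.0065 0.2691] 6.55 [-0.8044  0.4029  0.7681] 0.0938522601224705
```

Flaps are at about 2.31 (left) and 2.38 rad (right). Now to the bar: pre-close the fingers partly, descend and grip.

```bash
python3 -m creep '[{"slide":[-8,15,8],"roll":0,"grip":0.6},{"slide":[-20,35,18],"roll":0,"grip":0.6},{"slide":[-32,60,28],"roll":0,"grip":0.6},{"slide":[-39,85,34],"roll":0,"grip":0.6},{"slide":[-39,105,34],"roll":0,"grip":0.6},{"slide":[-39,115,34],"roll":0,"grip":0.6},{"slide":[-39,119,34],"roll":0,"grip":0.6},{"slide":[-39,119,34],"roll":0,"grip":0.6},{"slide":[-39,119,34],"roll":0,"grip":0.6}]'
python3 -c "
from h import *
go((.4303,.0422,.095))
from bench import snapshot
for n in ('scene','top'):cv2.imwrite(f'pics/{n}4.png',snapshot(n)[:,:,::-1])
a=cv2.imread('pics/scene4.png')[110:230,220:370]
cv2.imwrite('pics/sc4_z.png',cv2.resize(a,None,fx=5,fy=5,interpolation=cv2.INTER_CUBIC))
"
```

```text
time: 7.3
tool_pos: [0.4318, 0.0418, 0.1522]
ee_rot: [-1.571, -0.001, -0.049]
wrist_force: [-1.2, 0.1, -0.2]
width: 0.0389
(0.4303, 0.0422, 0.095) [-1.6 57.2  0.3]
yaw deg of tool x -2.7954836512099512 [0.43184661 0.04184602 0.15216622] 7.3 [-1.19645445  0.13945065 -0.18956857] 0.03892667717539073
```

View pics/sc4_z.png

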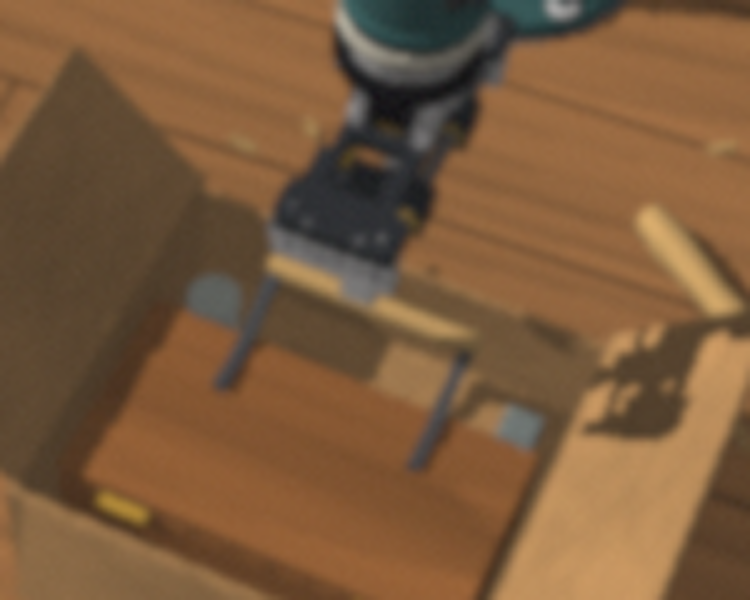

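The fingers hang centred above the bar, with the rear finger near zoom (365,285). Descend 57 mm and close.

```bash
python3 -m creep '[{"slide":[-1,8,0],"roll":0,"grip":0.6},{"slide":[-1,20,0],"roll":0,"grip":0.6},{"slide":[-1,32,0],"roll":0,"grip":0.6},{"slide":[-1,44,0],"roll":0,"grip":0.6},{"slide":[-1,53,0],"roll":0,"grip":0.6},{"slide":[-1,57,0],"roll":0,"grip":0.6},{"slide":[-1,57,0],"roll":0,"grip":0.6}]'
```

```text
time: 7.98
tool_pos: [0.4291, 0.0426, 0.0929]
ee_rot: [-1.571, 0.003, -0.048]
wrist_force: [-0.8, -0.3, 0.1]
width: 0.0373
```

```bash
python3 -m creep '[{"slide":[0,0,0],"roll":0,"grip":0.8},{"slide":[0,0,0],"roll":0,"grip":0.9},{"slide":[0,0,0],"roll":0,"grip":1},{"slide":[0,0,0],"roll":0,"grip":1},{"slide":[0,0,0],"roll":0,"grip":1},{"slide":[0,0,0],"roll":0,"grip":1},{"slide":[0,0,0],"roll":0,"grip":1}]'
python3 -c "
from h import *
go((.43,.042,.1))
from bench import snapshot
for n in ('scene','top'):cv2.imwrite(f'pics/{n}5.png',snapshot(n)[:,:,::-1])
a=cv2.imread('pics/scene5.png')[110:230,220:370]
cv2.imwrite('pics/sc5_z.png',cv2.resize(a,None,fx=5,fy=5,interpolation=cv2.INTER_CUBIC))
"
```

```text
time: 8.57
tool_pos: [0.4285, 0.0426, 0.095]
ee_rot: [-1.571, 0.004, -0.048]
wrist_force: [-4.9, 0.3, 4.4]
width: 0.0127
(0.43, 0.042, 0.1) [ 1.5 -5.  -0.6]
yaw deg of tool x -2.7261761093219516 [0.42852429 0.04263846 0.09504544] 8.5667 [-4.94847732  0.34657982  4.36098819] 0.012685003354916916
```

View pics/sc5_z.png

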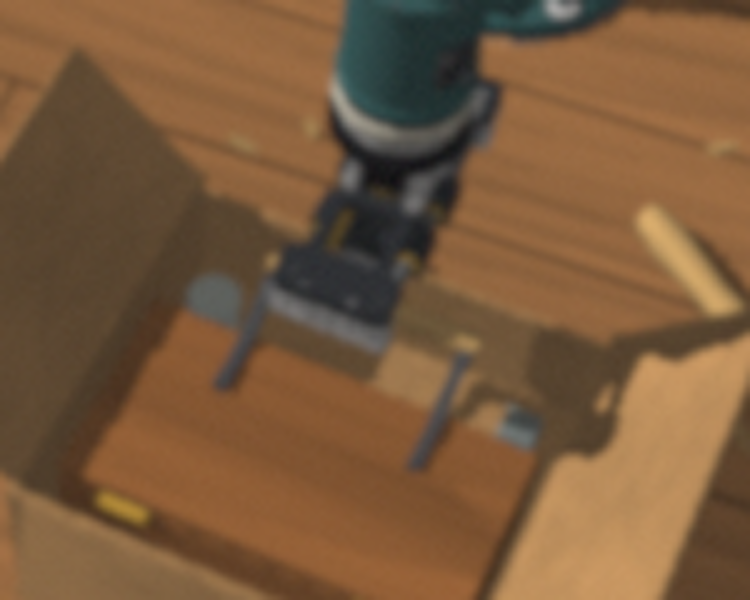

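The fingers are closed on the bar (opening 12.7 mm, with light forces). Working out the arc rows next, in tool x and y.

Run:
```python
import numpy as np
r=np.hypot(170,34);a0=np.arctan2(34,170)
def d(t):a=a0+np.radians(t);return np.array([170-r*np.cos(a),-(r*np.sin(a)-34)])
def blk(s,ts):
    print(s,[(t,*np.round(d(t)-d(s),1)) for t in ts])
blk(0,[.5,1.5,3,5,7,9,11,13,15,17,19,21,23,25,27,29,31,33,34.5,35])
blk(35,[35.5,37,39,41,43,45,47,49,51,53,55,57,59,61,63,65,67,69,69.5,70])
blk(70,[70.5,71.5,73,75,77,79,81,83,85,87,89,91,92.5,94,95])
blk(95,[95.5,96,97,98,99,100,100.5,100.8])
```

```text
0 [(0.5, np.float64(0.3), np.float64(-1.5)), (1.5, np.float64(0.9), np.float64(-4.4)), (3, np.float64(2.0), np.float64(-8.9)), (5, np.float64(3.6), np.float64(-14.7)), (7, np.float64(5.4), np.float64(-20.5)), (9, np.float64(7.4), np.float64(-26.2)), (11, np.float64(9.6), np.float64(-31.8)), (13, np.float64(12.0), np.float64(-37.4)), (15, np.float64(14.6), np.float64(-42.8)), (17, np.float64(17.4), np.float64(-48.2)), (19, np.float64(20.3), np.float64(-53.5)), (21, np.float64(23.5), np.float64(-58.7)), (23, np.float64(26.8), np.float64(-63.7)), (25, np.float64(30.3), np.float64(-68.7)), (27, np.float64(34.0), np.float64(-73.5)), (29, np.float64(37.8), np.float64(-78.2)), (31, np.float64(41.8), np.float64(-82.7)), (33, np.float64(45.9), np.float64(-87.1)), (34.5, np.float64(49.2), np.float64(-90.3)), (35, np.float64(50.2), np.float64(-91.4))]
35 [(35.5, np.float64(1.1), np.float64(-1.0)), (37, np.float64(4.4), np.float64(-4.1)), (39, np.float64(9.0), np.float64(-8.0)), (41, np.float64(13.8), np.float64(-11.8)), (43, np.float64(18.6), np.float64(-15.4)), (45, np.float64(23.6), np.float6
[... 883 characters left out ...]
at64(33.2), np.float64(-1.8)), (83, np.float64(39.2), np.float64(-1.5)), (85, np.float64(45.2), np.float64(-0.9)), (87, np.float64(51.3), np.float64(-0.2)), (89, np.float64(57.2), np.float64(0.8)), (91, np.float64(63.2), np.float64(2.0)), (92.5, np.float64(67.6), np.float64(3.0)), (94, np.float64(72.0), np.float64(4.2)), (95, np.float64(74.9), np.float64(5.0))]
95 [(95.5, np.float64(1.5), np.float64(0.4)), (96, np.float64(2.9), np.float64(0.9)), (97, np.float64(5.8), np.float64(1.8)), (98, np.float64(8.6), np.float64(2.8)), (99, np.float64(11.5), np.float64(3.8)), (100, np.float64(14.3), np.float64(4.9)), (100.5, np.float64(15.7), np.float64(5.4)), (100.8, np.float64(16.6), np.float64(5.8))]
```

```bash
python3 -m creep '[{"slide":[0.3,-1.5,0],"roll":0,"grip":1},{"slide":[0.9,-4.4,0],"roll":0,"grip":1},{"slide":[2,-9,0],"roll":0,"grip":1},{"slide":[3.6,-14.7,0],"roll":0,"grip":1},{"slide":[5.4,-20.5,0],"roll":0,"grip":1},{"slide":[7.4,-26.2,0],"roll":0,"grip":1},{"slide":[9.6,-31.8,0],"roll":0,"grip":1},{"slide":[12,-37.4,0],"roll":0,"grip":1},{"slide":[14.6,-42.8,0],"roll":0,"grip":1},{"slide":[17.4,-48.2,0],"roll":0,"grip":1},{"slide":[19,-51,0],"roll":0,"grip":1},{"slide":[19,-51,0],"roll":0,"grip":1}]'
python3 -c "
from h import *
go((.43,.042,.1))
from bench import snapshot
for n in ('scene',):cv2.imwrite(f'pics/{n}6.png',snapshot(n)[:,:,::-1])
a=cv2.imread('pics/scene6.png')[110:230,220:370]
cv2.imwrite('pics/sc6_z.png',cv2.resize(a,None,fx=5,fy=5,interpolation=cv2.INTER_CUBIC))
"
```

```text
time: 9.67
tool_pos: [0.4464, 0.0417, 0.1462]
ee_rot: [-1.571, 0.007, -0.048]
wrist_force: [-12.7, 0.8, 2.6]
width: 0.0129
(0.43, 0.042, 0.1) [-16.   46.3  -0.4]
yaw deg of tool x -2.726303989904868 [0.44635587 0.0416547  0.14615854] 9.6667 [-12.6629565    0.84264061   2.59774566] 0.012917829293573695
```

View pics/sc6_z.png

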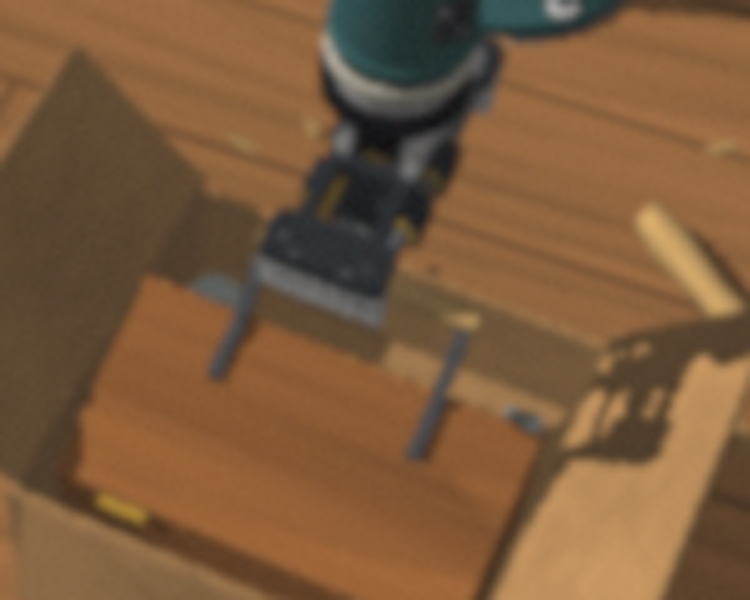

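The lid is rising with the fingers on the bar. A force of -12.7 N in x says the command is about 2 mm too far rearward, so I take that off as I go.

Run:
```python
import numpy as np
r=np.hypot(170,34);a0=np.arctan2(34,170)
def d(t):a=a0+np.radians(t);return np.array([170-r*np.cos(a),-(r*np.sin(a)-34)])
print([(t,*map(float,np.round(d(t)-d(18),1)-[2,0])) for t in [18,19,21,23,25,27,29,31,33,35,37,39,41,43,45,47,49,50.5,51]])
```

```text
[(18, -2.0, 0.0), (19, -0.5, -2.6), (21, 2.5999999999999996, -7.8), (23, 6.0, -12.9), (25, 9.5, -17.8), (27, 13.1, -22.6), (29, 17.0, -27.3), (31, 21.0, -31.8), (33, 25.1, -36.2), (35, 29.4, -40.5), (37, 33.9, -44.6), (39, 38.5, -48.5), (41, 43.2, -52.3), (43, 48.0, -55.9), (45, 53.0, -59.4), (47, 58.1, -62.6), (49, 63.3, -65.7), (50.5, 67.3, -67.9), (51, 68.6, -68.6)]
```

```bash
python3 -m creep '[{"slide":[-2,0,0],"roll":0,"grip":1},{"slide":[-0.5,-2.6,0],"roll":0,"grip":1},{"slide":[2.6,-7.8,0],"roll":0,"grip":1},{"slide":[6,-12.9,0],"roll":0,"grip":1},{"slide":[9.5,-17.8,0],"roll":0,"grip":1},{"slide":[13.1,-22.6,0],"roll":0,"grip":1},{"slide":[17,-27.3,0],"roll":0,"grip":1},{"slide":[21,-31.8,0],"roll":0,"grip":1},{"slide":[25,-36.2,0],"roll":0,"grip":1},{"slide":[29.4,-40.5,0],"roll":0,"grip":1},{"slide":[33.9,-44.6,0],"roll":0,"grip":1},{"slide":[38.5,-48.5,0],"roll":0,"grip":1},{"slide":[43.2,-52.3,0],"roll":0,"grip":1},{"slide":[48,-55.9,0],"roll":0,"grip":1},{"slide":[53,-59.4,0],"roll":0,"grip":1},{"slide":[58,-62.6,0],"roll":0,"grip":1},{"slide":[63.3,-65.7,0],"roll":0,"grip":1},{"slide":[67.3,-67.9,0],"roll":0,"grip":1},{"slide":[68.6,-68.6,0],"roll":0,"grip":1},{"slide":[68.6,-68.6,0],"roll":0,"grip":1}]'
python3 -c "
from h import *
go((.43,.042,.1))
from bench import snapshot
for n in ('scene',):cv2.imwrite(f'pics/{n}7.png',snapshot(n)[:,:,::-1])
a=cv2.imread('pics/scene7.png')[110:230,220:370]
cv2.imwrite('pics/sc7_z.png',cv2.resize(a,None,fx=5,fy=5,interpolation=cv2.INTER_CUBIC))
"
```

```text
time: 11.38
tool_pos: [0.5178, 0.0377, 0.2185]
ee_rot: [-1.572, -0.003, -0.048]
wrist_force: [-8.5, -1.8, 10.8]
width: 0.0132
(0.43, 0.042, 0.1) [-88.3 118.3   0.2]
yaw deg of tool x -2.75919192628906 [0.51782029 0.03772191 0.21853942] 11.3833 [-8.51772288 -1.77104729 10.82818881] 0.01324112561857833
```

View pics/sc7_z.png

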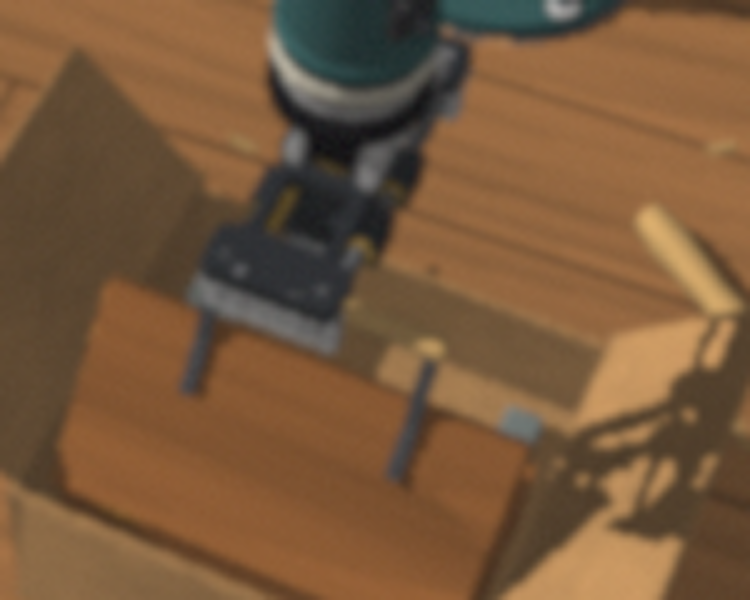

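The lid is about half open. The residual force is mostly radial, pressing towards the hinge, so I raise the command by 3 mm and go on to 85°.

Run:
```python
import numpy as np
r=np.hypot(170,34);a0=np.arctan2(34,170)
def d(t):a=a0+np.radians(t);return np.array([170-r*np.cos(a),-(r*np.sin(a)-34)])
print([(t,*map(float,np.round(d(t)-d(51)-[0,3],1))) for t in [51,52,54,56,58,60,62,64,66,68,70,72,74,76,78,80,82,84,84.7,85]])
print([(t,*map(float,np.round(d(t)-d(85),1))) for t in [85.5,86.5,88,90,92,94,95.5,97,98.5,99.5,100.3,100.8]])
```

```text
[(51, 0.0, -3.0), (52, 2.7, -4.4), (54, 8.1, -7.0), (56, 13.7, -9.4), (58, 19.3, -11.7), (60, 25.0, -13.7), (62, 30.8, -15.6), (64, 36.6, -17.2), (66, 42.5, -18.6), (68, 48.4, -19.8), (70, 54.4, -20.9), (72, 60.4, -21.7), (74, 66.4, -22.3), (76, 72.4, -22.7), (78, 78.5, -22.8), (80, 84.5, -22.8), (82, 90.6, -22.6), (84, 96.6, -22.1), (84.7, 98.7, -21.9), (85, 99.6, -21.8)]
[(85.5, 1.5, 0.2), (86.5, 4.5, 0.6), (88, 9.0, 1.2), (90, 14.9, 2.3), (92, 20.9, 3.6), (94, 26.7, 5.1), (95.5, 31.1, 6.4), (97, 35.4, 7.7), (98.5, 39.7, 9.2), (99.5, 42.5, 10.3), (100.3, 44.8, 11.1), (100.8, 46.2, 11.7)]
```

```bash
python3 -m creep '[{"slide":[0,-3,0],"roll":0,"grip":1},{"slide":[2.7,-4.4,0],"roll":0,"grip":1},{"slide":[8.1,-7,0],"roll":0,"grip":1},{"slide":[13.7,-9.4,0],"roll":0,"grip":1},{"slide":[19.3,-11.7,0],"roll":0,"grip":1},{"slide":[25,-13.7,0],"roll":0,"grip":1},{"slide":[30.8,-15.6,0],"roll":0,"grip":1},{"slide":[36.6,-17.2,0],"roll":0,"grip":1},{"slide":[42.5,-18.6,0],"roll":0,"grip":1},{"slide":[48.4,-19.8,0],"roll":0,"grip":1},{"slide":[54.4,-20.9,0],"roll":0,"grip":1},{"slide":[60.4,-21.7,0],"roll":0,"grip":1},{"slide":[66.4,-22.3,0],"roll":0,"grip":1},{"slide":[72.4,-22.7,0],"roll":0,"grip":1},{"slide":[78.5,-22.8,0],"roll":0,"grip":1},{"slide":[84.5,-22.8,0],"roll":0,"grip":1},{"slide":[90.6,-22.6,0],"roll":0,"grip":1},{"slide":[96.6,-22,0],"roll":0,"grip":1},{"slide":[99.6,-21.8,0],"roll":0,"grip":1},{"slide":[99.6,-21.8,0],"roll":0,"grip":1}]'
python3 -c "
from h import *
go((.6634,.0315,.2))
from bench import snapshot
for n in ('scene',):cv2.imwrite(f'pics/{n}8.png',snapshot(n)[:,:,::-1])
a=cv2.imread('pics/scene8.png')[110:230,220:370]
cv2.imwrite('pics/sc8_z.png',cv2.resize(a,None,fx=5,fy=5,interpolation=cv2.INTER_CUBIC))
"
```

```text
time: 13.1
tool_pos: [0.6187, 0.0324, 0.2363]
ee_rot: [-1.573, -0.003, -0.049]
wrist_force: [-1.8, -5.1, 3.0]
width: 0.0131
(0.6634, 0.0315, 0.2) [44.6 36.4  1.4]
yaw deg of tool x -2.8033858508528327 [0.61865567 0.03239859 0.23632139] 13.1 [-1.84339008 -5.10428129  3.02152663] 0.013134844030046416
```

View pics/sc8_z.png

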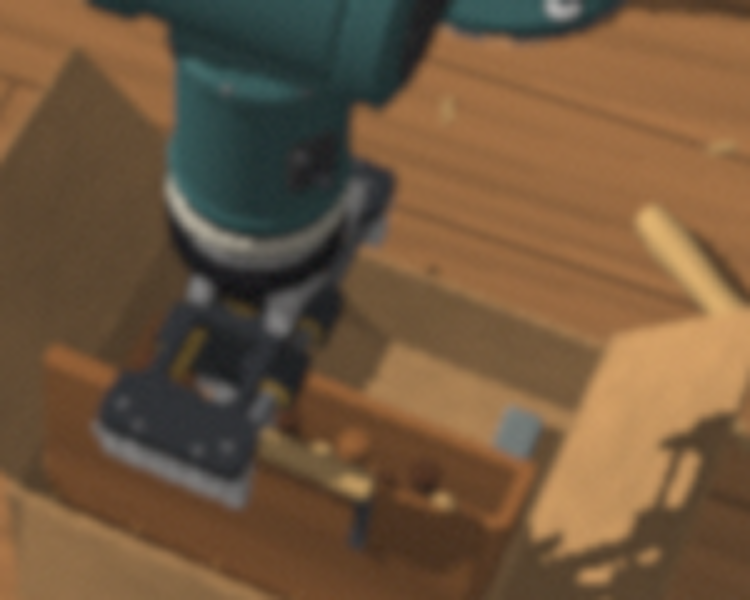

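The lid is almost upright, with the case interior showing behind the bar. The last slow stretch is 45 mm in x.

```bash
python3 -m creep '[{"slide":[1.5,0.2,-0.5],"roll":0,"grip":1},{"slide":[4.5,0.6,-1],"roll":0,"grip":1},{"slide":[9,1.2,-1],"roll":0,"grip":1},{"slide":[13,1.9,-1],"roll":0,"grip":1},{"slide":[17,2.7,-1],"roll":0,"grip":1},{"slide":[21,3.6,-1],"roll":0,"grip":1},{"slide":[25,4.7,-1],"roll":0,"grip":1},{"slide":[29,5.8,-1],"roll":0,"grip":1},{"slide":[33,7,-1],"roll":0,"grip":1},{"slide":[36,8,-1],"roll":0,"grip":1},{"slide":[39,9,-1],"roll":0,"grip":1},{"slide":[41,9.7,-1],"roll":0,"grip":1},{"slide":[43,10.4,-1],"roll":0,"grip":1},{"slide":[44,10.9,-1],"roll":0,"grip":1},{"slide":[45,11.2,-1],"roll":0,"grip":1},{"slide":[45,11.2,-1],"roll":0,"grip":1},{"slide":[45,11.2,-1],"roll":0,"grip":1},{"slide":[45,11.2,-1],"roll":0,"grip":1},{"slide":[45,11.2,-1],"roll":0,"grip":1},{"slide":[45,11.2,-1],"roll":0,"grip":1}]'
python3 -c "
from h import *
go((.6634,.0315,.2))
from bench import snapshot
for n in ('scene','top'):cv2.imwrite(f'pics/{n}9.png',snapshot(n)[:,:,::-1])
a=cv2.imread('pics/scene9.png')[110:230,220:370]
cv2.imwrite('pics/sc9_z.png',cv2.resize(a,None,fx=5,fy=5,interpolation=cv2.INTER_CUBIC))
"
```

```text
time: 14.82
tool_pos: [0.6622, 0.0301, 0.224]
ee_rot: [-1.572, 0.001, -0.048]
wrist_force: [-2.3, -4.6, 1.7]
width: 0.0132
(0.6634, 0.0315, 0.2) [ 1.1 24.   1.4]
yaw deg of tool x -2.7466823494289856 [0.66221462 0.03013074 0.22401661] 14.8167 [-2.26026544 -4.62951469  1.6784396 ] 0.013152229796044579
```

View pics/sc9_z.png

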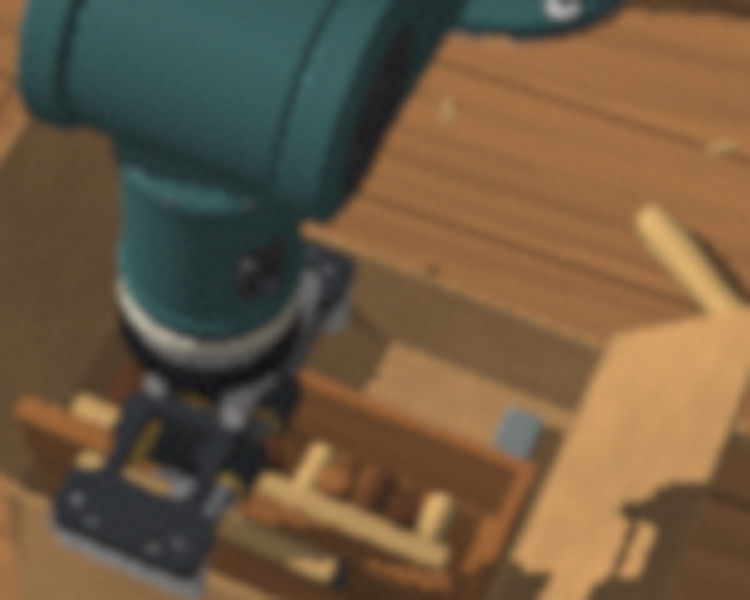

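View pics/scene9.png

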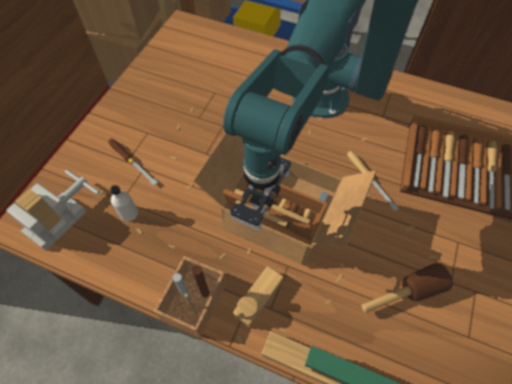

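View pics/top9.png

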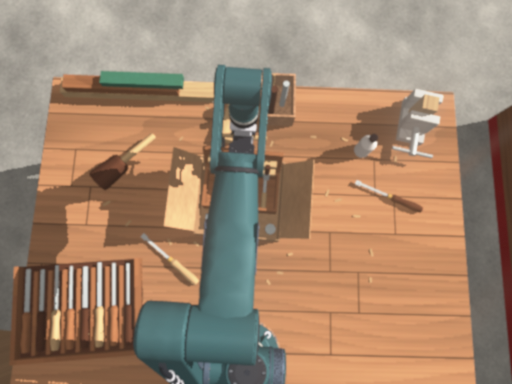

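Bar end visible near zoom (338,572). Casting its ray onto the arc's height cross-checks the lid angle.

Run:
```python
from h import *
np.set_printoptions(precision=4,suppress=True)
for p in((337,566),(335,572)):
  s=[220+(p[0]+.5)/5-.5,110+(p[1]+.5)/5-.5]
  for z in(.236,.240):print(p,onz("scene",s,z))
a=0.048
for hx in(.594,.5985):
  # bar end y offset ~ +0.058 along carton y => x shift
  print(hx,"TCP-> lid", np.degrees(np.arccos(-( .6622-hx)/np.cos(a)/.1734))-11.31)
```

```text
(337, 566) [0.6604 0.0977 0.236 ]
(337, 566) [0.6623 0.0981 0.24  ]
(335, 572) [0.6637 0.0979 0.236 ]
(335, 572) [0.6657 0.0984 0.24  ]
0.594 TCP-> lid 101.87889734453071
0.5985 TCP-> lid 100.268911582732
```

The lid angle comes out at 100–102° by both estimates (target 101°). One short hold to confirm it is still, then hand in.

```bash
python3 -m creep '[{"slide":[0,0,0],"roll":0,"grip":1},{"slide":[0,0,0],"roll":0,"grip":1},{"slide":[0,0,0],"roll":0,"grip":1},{"slide":[0,0,0],"roll":0,"grip":1},{"slide":[0,0,0],"roll":0,"grip":1},{"slide":[0,0,0],"roll":0,"grip":1}]'
python3 -c "
from bench import ticket; print(ticket.close_job())"
```

```text
time: 15.42
tool_pos: [0.6622, 0.0301, 0.224]
ee_rot: [-1.572, 0.001, -0.048]
wrist_force: [-1.7, -4.8, 1.8]
width: 0.0131
the job is handed in; nothing more can be done
None
```

I folded both flaps outward, took the lid by its bar and swung it to its balance point. I handed the job in at 15.4 s with the bar still gripped and the lid held still. No verdict was reported.

- **Flaps:** from two views, taken before the lid was lifted, the left stood at about 2.3 rad and the right at about 2.4 rad (limit 1.8). The last pictures still show both folded out, though I did not measure them again.
- **Lid angle:** the tool position puts it at 100.3° to 101.9° (1.75–1.78 rad), depending on where I take the hinge to be; the target is 1.76 rad. A camera ray to the bar's visible end agrees with the tool position to a few mm.
- **Holding still:** the measured tool position did not change over the last 0.5 s. The fingers stayed stopped on the bar at about 13 mm, with small steady wrist forces of up to 5 N.
- **Disagreements:** the bar reads 13 mm between the fingers instead of 14. During the swing the tool ran up to 4 mm off the computed arc, with forces of up to about 14 N, so I corrected for it on the way. About 5 N of sideways force was left at the end.
- **Other objects:** in the last pictures they look unmoved; I compared them by eye only, and the arm partly hides the carton's front corners.

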